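# Set the tempering jig's thermostat and hold a prism in its corner

## Robot

A 6-joint arm with a two-finger parallel gripper is mounted at the origin on the work surface. World frame = base frame: x ahead of the robot, y to its left, z up, the work surface at z = 0. Lengths are in m, angles in rad, forces in N, time in s.
With the tool pointing down it reaches from about 0.375 to 0.975 m from the base axis. Payload 3.8 kg.
Tool frame: the origin (TCP) lies at the very end of the fingers, on their centre line; the grasp point (between the pads) lies 19 mm behind it; z points along the fingers, y is the direction in which the jaws open and shut (so a half turn about z gives the same grasp; the last joint's range is limited). The gripper opens to 85 mm and grips with 20 to 120 N. Pads are 22 mm wide; open, the fingers measure 114 mm over their backs; the gripper's body (76 mm by 85 mm) begins 54 mm behind the grasp point. The pads swing forward as they close: fully open they stand 13 mm farther back than shut.
Start: joints at [-1.19, 0.264, 1.604, -0, 1.274, -0.037], TCP at [0.274, -0.617, 0.231] pointing down, gripper open.
Joint ranges: [-2.63, 2.63], [-0.94, 2.18], [0.31, 2.57], [-1.31, 4.45], [0, 2.66], [-2.55, 2.55]. Speed limits (rad/s): [2.57, 2.57, 3.14, 3.14, 3.14, 3.14].

## Interface

Orientations are given as a rotation vector (axis times angle).
In Python, from workcell import bot, viewer, finish_job gives the robot as it stands.
- The arm moves only by the tool servo_tool, never from a script. Its argument "plan" is a list that holds one entry, the list of rows, each a list of 6 numbers: the shift along the tool's x, y, z in cm, then the turn, a rotation vector about the tool's x, y, z in degrees. A call has 1 to 20 rows; each row is the pose to reach, as a shift and turn from the pose measured when the call began, along the tool's axes at that moment; what a row does not reach only later rows make up. A row lasts 1/12 s, in which the tool goes at most 41.7 mm and 7.16 degrees, less where a joint would pass 70% of its speed; a pose out of reach is approached as far as the arm can. A call with a gripper value outside its range is refused whole. "claw" is the finger opening in cm, from 0 to 8.54, set as the call begins (left out, the last holds). The fingers move at their own pace and stop on an object; "grip_force" is the grip in N (left out, the last holds). Time passes only in rows, so rows that repeat a pose let the fingers close. It gives the time, the measured TCP pose, the force and the opening at its end, in the units of the state.
- bot.read_state(): the state, without advancing time (a new reading comes with each control period).
- viewer.read_camera(name): name is "scene" or "top" or "wrist"; returns a dict with "color" (480x640x3 uint8, red, green, blue), "fx", "fy", "cx", "cy" (pixels), "k1" (the pictures are not rectified: a ray, as slopes to the right and down, at radius r is drawn at 1 + k1 r^2 times it, then the intrinsics apply), "eye" and "rotation" of the camera in the world; the wrist camera has in their place "T_tool_cam" (4x4, takes a point from camera to tool coordinates, whose origin is the TCP and whose axes are the flange's). Camera axes: x right, y down, z forward; pixel columns grow to the right and rows downward; lengths in m; the calibration is good to about 2 mm. A picture is of the moment at which its call begins: read the wrist's pose just before it. There is no depth.
- finish_job(): hands the job in, once; it reports no verdict.
The state is a dict: "time": time; "q": joint angles; "joint_vel": joint speeds; "joint_torque": joint torques, N m; "tool_pos": TCP position; "tcp_rot": TCP orientation; "wrist_force": force on the tool from outside, world axes, zero at the start; "torque": the same for the moment, N m; "width": opening from 0.0 (shut) to 1.0 (fully open).
Only numpy, scipy, OpenCV 4.12 (cv2) and the standard library are available. Lean on these libraries where they do the work, as an engineer would, in place of code of your own. Each camera call takes 0.05 s, during which the arm holds its last target.

## Task

Turn the thermostat's dial clockwise until its white pointer meets the red marker. Then put the pale grey prism flat on the tempering jig's bed, long side flat against the blue fence and one end up to the red end stop, and finish while still holding it there: keep pressing it with the fingers down onto the bed and against the fence at the same time, with about 15 N each way (do not let go at the end). Leave the dark prism and the other things on the counter where they are.

Things in the scene. Friction and masses are not known exactly. Their poses are not given: they have to be found in the camera images.
- prism_center (a point): centre (half-way up) of the pale grey mortar prism to be loaded: 40 mm (its x) by 120 mm (its y) by 45 mm tall (its z, up), about 0.47 kg, loose; it starts lying flat on the counter. Its two ends are alike
- dark_center (a point): centre of the dark prism of the same size (40 x 120 x 45 mm) and axes, loose; to be left alone. The pale and the dark prism may lie in either of two places between the jig and the thermostat
- jig: tempering jig, fixed to the counter: grey base plate 160 mm (its x) by 230 mm (its y) by 16 mm thick; origin at the centre of the underside, z up; its x points from the open side towards the fence. It may stand on the robot's left or right. Nothing on it is higher than 50 mm above the counter
- bed: flat bare aluminium bed on the jig, 100 mm (x) by 200 mm (y); same axes as the jig; its top face is 25 mm above the counter (its origin is 9 mm below that face); rigid and not slippery: friction on it can take up most of a sideways push on a prism that is already pressed down, so bring the prism against stop and fence first, before pressing down hard
- fence: blue fence bar along the jig's y on the bed's far (+x) edge, 20 mm (x) by 200 mm (y); its face towards the bed lies at jig x = +35 mm and rises only 14 mm above the bed's top face, so that fingers gripping the upper part of the prism across its 40 mm width pass over it; rigid; a prism held a few mm above the bed already meets it
- stop: red end stop block standing on the jig, 60 mm (x) by 18 mm (y); its face towards the bed's middle lies at jig y = +76 mm and it rises 25 mm above the bed's top face; rigid; a prism held a few mm above the bed already meets it
- seat (a point): where the prism's centre is when it is home, against bed, fence and stop: jig x = +15 mm, y = +16 mm, 47.5 mm above the counter; the prism's long axis is then along the jig's y
- dial_grip (a point): point on the dial's axis at grip height: the middle of its upright black grip bar (50 mm along its x, 14 mm wide, 28 mm tall, its top 84 mm and its foot 56 mm above the counter, on a 60 mm grey disc); pinch the bar across its 14 mm width. The dial is on top of a fixed 130 x 130 x 45 mm cream box with a black top and a scale of white ticks, on the other side of the robot from the jig
- dial_tip (a point): point on the dial's white pointer line, 30 mm from its axis, at the rim of the grey disc (the white line starts on the grip bar and runs to that end)
- marker_tip (a point): inner end of the red marker on the scale, 30 mm from the dial's axis; the dial is set when the dial_tip is here, seen from above
- dial (a joint): angle of the dial (rad), grows as it is turned clockwise seen from above; same zero as the marker; turns stiffly (0.04 N m) and stays where it is left; stops at -0.8 and 2.4
- marker (a joint): angle of the red marker (rad), same sense and zero as the dial; it is not to be moved and cannot be touched. It lies 0.5 to 1.5 rad clockwise of the dial's start
- bottle: white plastic bottle with blue cap, 60 mm across, 150 mm tall, standing beyond the work area; bystander; origin under its centre
- can: bare aluminium can, 72 mm across, 100 mm tall; bystander; origin under its centre
- beaker: clear beaker, 72 mm across, 90 mm tall; bystander; origin under its centre
- puck: dark cylinder specimen, 100 mm across, 60 mm tall; bystander; origin under its centre
- screwdriver: screwdriver with green handle lying on the counter; bystander
- weight: brass 200 g weight, 38 mm across, 52 mm tall, standing near the robot; bystander; origin under its centre
There are look-alikes about, which are no part of the job. Several things look just like the part that bears prism_center: the one meant starts farthest from the robot's base.

How it is judged:
On the way, in this order (a step that is already met when the one before it is completed fails the run):
1. the dial's pointer is on the red marker, while the pale prism still is off the jig (horizontal distance between dial_tip and marker_tip below 0.004 m and contact force between prism and bed below 0.5 N), for 0.2 s.
2. the pale prism is home in the jig's corner and pressed on bed and fence (x of prism_center in the frame of seat between -0.003 and 0.003 m and y of prism_center in the frame of seat between -0.004 and 0.004 m and z of prism_center in the frame of seat between -0.003 and 0.003 m and angle between the y axis of prism_center and the y axis of jig, either way round below 0.052 rad and angle between prism_center's own z axis and vertical below 0.052 rad and contact force between prism and bed between 9 and 60 N and contact force between prism and fence between 3 and 60 N and contact force between the fingers and prism above 2 N), for 0.3 s.
At the end, for the whole second after the job is handed in: Pointer within 4 mm of the red marker; pale prism within 3 mm of home (4 mm along the fence), within 3 degrees of the fence's line and of level; it presses the bed with 9 to 60 N (own weight about 4.6 N included) and the fence with 3 to 60 N, the fingers on it, held for the last second (all of step 2 and horizontal distance between dial_tip and marker_tip below 0.004 m); the arm keeps its last pose, push and grip.
It fails at once if the dark prism is moved more than 30 mm (distance of dark_center from where it was at the start of the episode above 0.03 m).
It fails at once if another bystander (bottle, can, beaker, puck, screwdriver or weight) is moved more than 30 mm (distance of any of bottle, can, beaker, puck, screwdriver, weight from where it was at the start of the episode above 0.03 m).
It also fails if it takes over 58 s, if anything falls off the work surface, if the arm or the gripper's body presses on something with over 40 N, if the wrist force passes 120 N, or if a joint passes its speed limit or range.

## Working session

There is one attempt and no reset: what is moved stays moved. The work goes in short steps, Python scripts to look and compute and a tool call to move; the robot and the scene stay as the last step left them, time stands still between calls to the robot, and variables do not carry over. Pictures are saved under pics/ and viewed, and the job is handed in when it is done.

Besides the shell and the picture viewer there is one more tool, called as name([rows], argument=value, ...), one row to a line, values as JSON. servo_tool: Moves the arm, as the interface text tells. Its arguments: {"type":"object","properties":{"plan":{"type":"array"},"claw":{"type":"number"},"grip_force":{"type":"number"}},"required":["plan"]}

```bash
ls; mkdir -p pics
python3 - <<'E'
from workcell import bot, viewer
import cv2,pickle,numpy as np
print(bot.read_state())
for n in ["top","scene"]:
    c=viewer.read_camera(n); pickle.dump(c,open(f"pics/{n}0.pkl","wb"))
    cv2.imwrite(f"pics/{n}0.png",c["color"][:,:,::-1])
    print(n,{k:v for k,v in c.items() if k!="color"})
E
```

```text
pics
{'time': 0.0, 'q': array([-1.18987312e+00,  2.64774380e-01,  1.60543630e+00, -7.09098687e-06,
        1.27366905e+00, -3.69131680e-02]), 'joint_vel': array([-0.00168059, -0.00071213,  0.00028314,  0.00080938,  0.00238537,
        0.00096459]), 'joint_torque': array([-3.05671201e-03, -5.15120816e+01, -3.67309892e+01, -4.23523816e-04,
        1.29730452e-02,  1.04209260e-06]), 'tool_pos': array([ 0.2736121 , -0.61623507,  0.22991407]), 'tcp_rot': array([-3.07107747e+00, -6.51107845e-01,  6.24933230e-04]), 'wrist_force': array([ 0.53285568,  0.23049317, -0.20679344]), 'torque': array([-0.03005615,  0.01325636, -0.028245  ]), 'width': 0.9968017900097459}
top {'fx': 568.8359328724869, 'fy': 568.8359328724869, 'cx': 318.97789298721534, 'cy': 245.98412264542904, 'k1': 0.050377720629154805, 'eye': array([0.40512413, 0.02481223, 1.27156885]), 'rotation': array([-2.21871607,  2.1639284 , -0.12686505])}
scene {'fx': 513.2711092402913, 'fy': 513.2711092402913, 'cx': 311.95026697492267, 'cy': 240.0350469181845, 'k1': 0.04101224180192633, 'eye': array([ 1.39017701, -0.10120692,  0.81270538]), 'rotation': array([-1.77880911, -1.57173358,  0.74321885])}
```

View pics/top0.png

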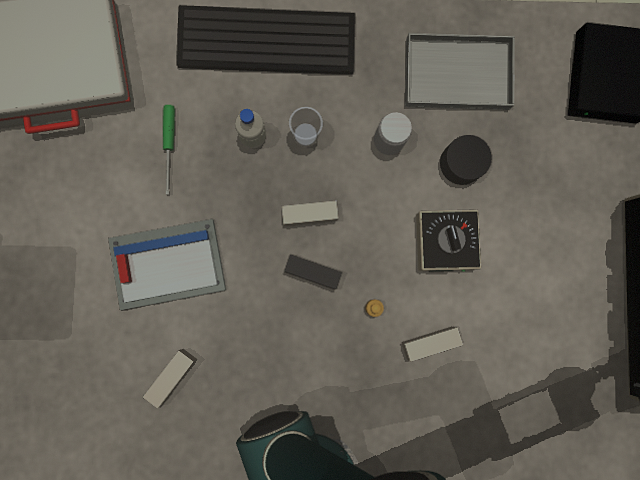

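View pics/scene0.png

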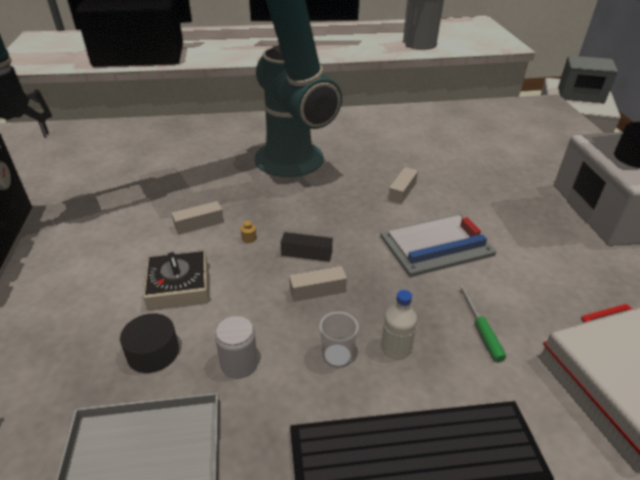

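Three pale prisms are visible in the top view, at (310,213), (433,344) and (168,378). The base is near (290,450), so (310,213) is farthest from it and also lies between the jig and the thermostat. The dark prism is at (313,272), the jig at (167,265) and the dial at (452,239). I'll enlarge these to confirm.

```bash
cat > h.py <<'E'
import numpy as np,cv2,pickle
from scipy.spatial.transform import Rotation as R
def KD(c): return np.array([[c['fx'],0,c['cx']],[0,c['fy'],c['cy']],[0,0,1.]]),np.array([c['k1'],0,0,0,0.])
def pose(c,T=None):
    if 'eye' in c:
        r=np.array(c['rotation']); r=R.from_rotvec(r).as_matrix() if r.ndim==1 else r
        return r,np.array(c['eye'])
    p,rv=T; Rt=R.from_rotvec(rv).as_matrix(); M=np.array(c['T_tool_cam'])
    return Rt@M[:3,:3], np.array(p)+Rt@M[:3,3]
def back(c,px,z,T=None):
    K,D=KD(c); r,e=pose(c,T)
    px=np.array(px,float).reshape(-1,1,2)
    u=cv2.undistortPointsIter(px,K,D,None,None,(3,50,1e-10)).reshape(-1,2)
    d=np.c_[u,np.ones(len(u))]@r.T
    z=np.broadcast_to(z,len(u))
    return e+d*((z-e[2])/d[:,2])[:,None]
def proj(c,P,T=None):
    K,D=KD(c); r,e=pose(c,T)
    return cv2.projectPoints((np.array(P,float).reshape(-1,3)-e)@r,np.zeros(3),np.zeros(3),K,D)[0].reshape(-1,2)
def crop(c,x0,y0,x1,y1,s,name):
    im=c['color'][y0:y1,x0:x1,::-1]
    im=cv2.resize(im,None,fx=s,fy=s,interpolation=cv2.INTER_CUBIC)
    for x in range((x0+9)//10*10,x1,10):
        cv2.line(im,((x-x0)*s,0),((x-x0)*s,8 if x%50 else 16),(0,255,255),1)
        if x%20==0: cv2.putText(im,str(x),((x-x0)*s+2,18),0,.4,(0,255,255),1)
    for y in range((y0+9)//10*10,y1,10):
        cv2.line(im,(0,(y-y0)*s),(8 if y%50 else 16,(y-y0)*s),(0,255,255),1)
        if y%20==0: cv2.putText(im,str(y),(2,(y-y0)*s-2),0,.4,(0,255,255),1)
    cv2.imwrite(name,im)
E
python3 - <<'E'
from h import *
c=pickle.load(open('pics/top0.pkl','rb'))
print(pose(c)[0])
crop(c,270,190,370,300,5,'pics/c1.png')
crop(c,410,200,490,280,7,'pics/c2.png')
crop(c,100,210,230,320,6,'pics/c3.png')
print(proj(c,[[0,0,0],[.5,0,0],[.5,.2,0]]))
E
```

```text
[[ 0.02366948 -0.99599523  0.0862163 ]
 [-0.99924653 -0.02622356 -0.02861281]
 [ 0.03075912 -0.08547409 -0.99586548]]
[[307.84349145 484.82374057]
 [313.59229941 252.60437622]
 [223.8847755  250.29010961]]
```

View pics/c1.png

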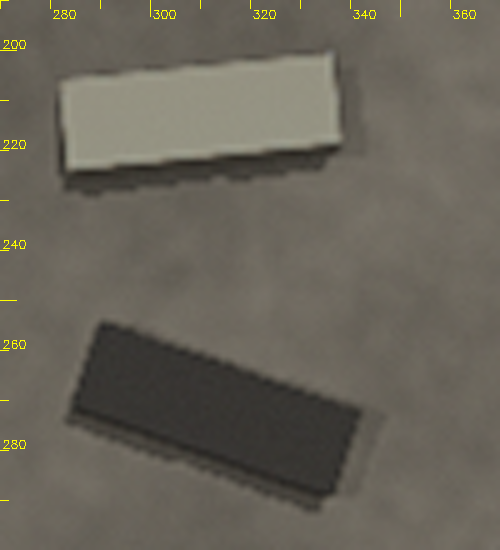

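View pics/c2.png

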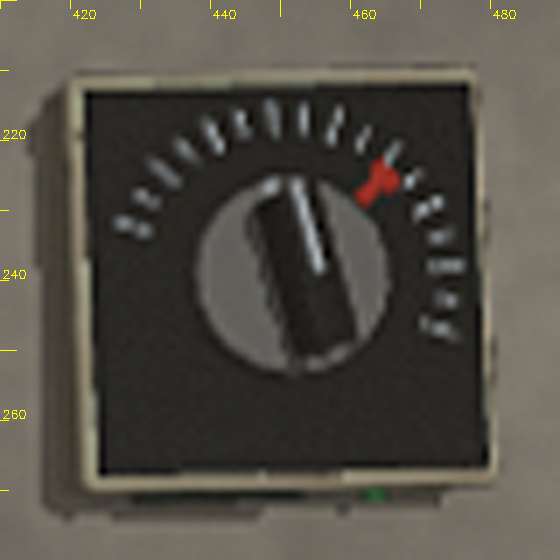

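View pics/c3.png

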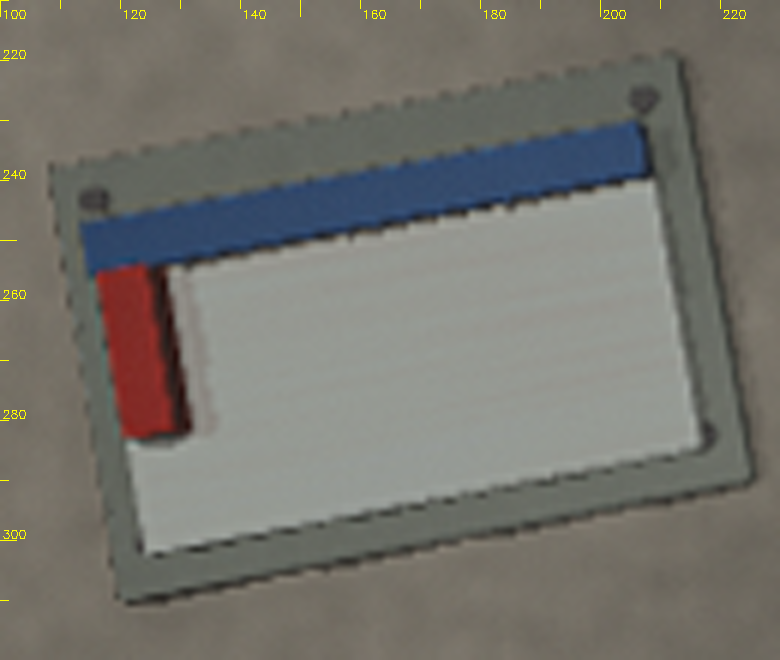

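Run:
```python
from h import *
c=pickle.load(open('pics/top0.pkl','rb'))
def q(pts,s,x0,y0): return (np.array(pts,float)+.5)/s-.5+[x0,y0]
def rect(n,P):
    e=np.roll(P,-1,0)-P
    print(n,'cen',P.mean(0).round(4),'sides',np.linalg.norm(e,axis=1).round(4),'ang',np.degrees(np.arctan2(e[:,1],e[:,0])).round(1),'r',np.linalg.norm(P.mean(0)[:2]))
rect('pale',back(c,q([(62,80),(333,53),(341,145),(68,172)],5,270,190),.045))
rect('dark',back(c,q([(101,321),(361,408),(330,495),(72,410)],5,270,190),.045))
rect('boxtop',back(c,q([(70,78),(477,70),(494,473),(90,487)],7,410,200),.045))
rect('plate',back(c,q([(50,165),(682,55),(755,483),(118,600)],6,100,210),.016))
rect('bedlow',back(c,q([(185,266),(655,180),(703,447),(145,553)],6,100,210),.025))
rect('fence top',back(c,q([(80,222),(642,121),(650,176),(92,273)],6,100,210),.039))
rect('stop top',back(c,q([(97,270),(148,263),(177,431),(123,438)],6,100,210),.05))
d=back(c,q([(293,275),(295,180),(362,205),(315,270)],7,410,200),[.056,.056,.047,.084])
print('dial',d, [np.degrees(np.arctan2(*(p-d[0])[1::-1])) for p in d[1:]],np.linalg.norm((d-d[0])[:,:2],axis=1))
print('weight',back(c,[(375,307)],.05),'puck',back(c,[(465,158)],.06),'can',back(c,[(395,127)],.1),'beaker',back(c,[(306,126)],.09),'bottle',back(c,[(247,116)],.15))
s=pickle.load(open('pics/scene0.pkl','rb'))
crop(s,120,230,230,320,7,'pics/s1.png');crop(s,260,220,370,310,7,'pics/s2.png')
```

```text
pale cen [0.5848 0.0112 0.045 ] sides [0.1186 0.0406 0.1192 0.0403] ang [ -82.6 -173.9   97.3    5.3] r 0.584868036566988
dark cen [0.4562 0.0016 0.045 ] sides [0.1184 0.0398 0.1169 0.0403] ang [-107.1  161.5   73.2  -16.4] r 0.4562332629256486
boxtop cen [ 0.534  -0.2952  0.045 ] sides [0.1275 0.126  0.1255 0.1278] ang [ -87.3 -177.6   93.5    3.3] r 0.6102139279706322
plate cen [0.4664 0.3201 0.016 ] sides [0.2303 0.1597 0.2302 0.1598] ang [ -78.3 -168.2  101.7   11.8] r 0.5657129166923048
bedlow cen [0.453  0.3103 0.025 ] sides [0.1702 0.0989 0.2006 0.1035] ang [ -77.9 -167.6  102.2   -4.7] r 0.5490683604803737
fence top cen [0.5103 0.3295 0.039 ] sides [0.2009 0.0202 0.199  0.0188] ang [ -78.  -169.6  101.6   15.9] r 0.6074507168180961
stop top cen [0.4533 0.4045 0.05  ] sides [0.0177 0.0604 0.0187 0.0601] ang [ -80.5 -167.4   98.8   11.7] r 0.60750453413978
dial [[ 0.53331747 -0.29558325  0.056     ]
 [ 0.56282235 -0.29607705  0.056     ]
 [ 0.55671499 -0.31936258  0.047     ]
 [ 0.53205351 -0.29483577  0.084     ]] [np.float64(-0.9588161540207317), np.float64(-45.463689842346184), np.float64(149.40086517599644)] [0.         0.02950901 0.03336016 0.00146844]
weight [[ 0.38296492 -0.13334493  0.05      ]] puck [[ 0.71040405 -0.32310635  0.06      ]] can [[ 0.7624646  -0.16317666  0.1       ]] beaker [[0.76166632 0.02439245 0.09      ]] bottle [[0.75986342 0.14308004 0.15      ]]
```

View pics/s2.png

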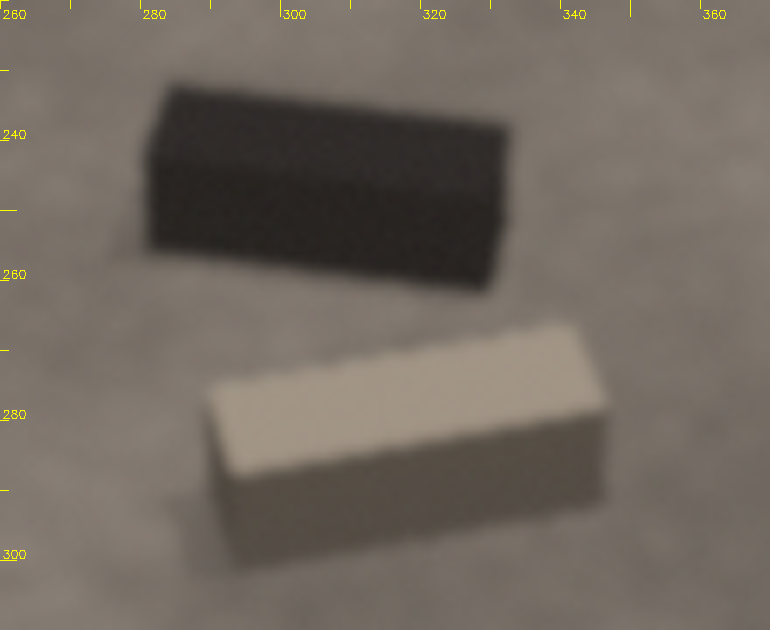

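Sizes, headings and heights all match the descriptions. The pale prism at (310,213) is 0.585 m out and confirmed as the target, and the jig plate measures 230x160 mm. Next I move above the dial for a wrist-camera view.

servo_tool([
  [[36.8, -18.8, 1, 0, 0, 9], [36.8, -18.8, 1, 0, 0, 9], [36.8, -18.8, 1, 0, 0, 9], [36.8, -18.8, 1, 0, 0, 9], [36.8, -18.8, 1, 0, 0, 9], [36.8, -18.8, 1, 0, 0, 9], [36.8, -18.8, 1, 0, 0, 9], [36.8, -18.8, 1, 0, 0, 9], [36.8, -18.8, 1, 0, 0, 9], [36.8, -18.8, 1, 0, 0, 9], [36.8, -18.8, 1, 0, 0, 9], [36.8, -18.8, 1, 0, 0, 9], [36.8, -18.8, 1, 0, 0, 9], [36.8, -18.8, 1, 0, 0, 9], [36.8, -18.8, 1, 0, 0, 9]],
], claw=4, grip_force=30)

```text
time: 1.35
tool_pos: [0.5328, -0.2964, 0.2203]
tcp_rot: [-3.113, -0.405, 0.002]
wrist_force: [0.1, 0.1, -1.2]
width: 0.47
```

```bash
cat >> h.py <<'E'
def snap(name,tag):
    from workcell import bot,viewer
    st=bot.read_state(); c=viewer.read_camera(name); T=(st['tool_pos'],st['tcp_rot'])
    pickle.dump((c,T),open(f'pics/{tag}.pkl','wb')); cv2.imwrite(f'pics/{tag}.png',c['color'][:,:,::-1]); return c,T,st
def yaw(rv):
    x=R.from_rotvec(rv).as_matrix()[:,0]; return np.degrees(np.arctan2(x[1],x[0]))
def delta(st,target,th=None):
    "tool shift (cm) and turn (deg) to world target with tool-down, x axis at th"
    Rt=R.from_rotvec(st['tcp_rot']).as_matrix()
    t=np.radians(th); X=np.array([np.cos(t),np.sin(t),0]); Z=np.array([0,0,-1.]); G=np.c_[X,np.cross(Z,X),Z]
    return ((Rt.T@(np.array(target)-st['tool_pos']))*100).round(2), np.degrees(R.from_matrix(Rt.T@G).as_rotvec()).round(2)
E
python3 - <<'E'
from h import *
c,T,st=snap('wrist','w1'); print(st['time'],T,yaw(T[1]),st['width'],st['wrist_force']); print(c['T_tool_cam'],c['fx'])
print(proj(c,[.534,-.295,.056],T))
E
```

```text
1.35 (array([ 0.53276881, -0.29638908,  0.22034582]), array([-3.11338959e+00, -4.05095690e-01,  1.51227074e-03])) 14.82671622572387 0.46978152839606263 [ 0.14660607  0.09125981 -1.24979141]
[[ 1.11756547e-04 -9.54276815e-01 -2.98924319e-01  7.59618621e-02]
 [ 9.99999540e-01  3.91454457e-04 -8.75805011e-04  2.87715667e-04]
 [ 9.52775674e-04 -2.98924084e-01  9.54276419e-01 -1.41458177e-01]
 [ 0.00000000e+00  0.00000000e+00  0.00000000e+00  1.00000000e+00]] 370.9903207650177
[[315.76341519 211.86544182]]
```

View pics/w1.png

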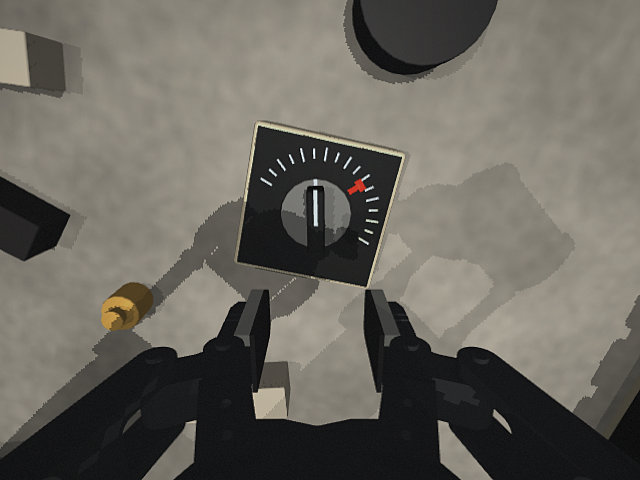

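```bash
python3 - <<'E'
from h import *
c,T=pickle.load(open('pics/w1.pkl','rb'))
crop(c,255,140,385,270,6,'pics/w1c.png'.replace('w1c','w1c'))
E
python3 -c "
import cv2;im=cv2.imread('pics/w1c.png');cv2.imwrite('pics/w1d.png',im[:600])"
```

```text
(no output)
```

View pics/w1d.png

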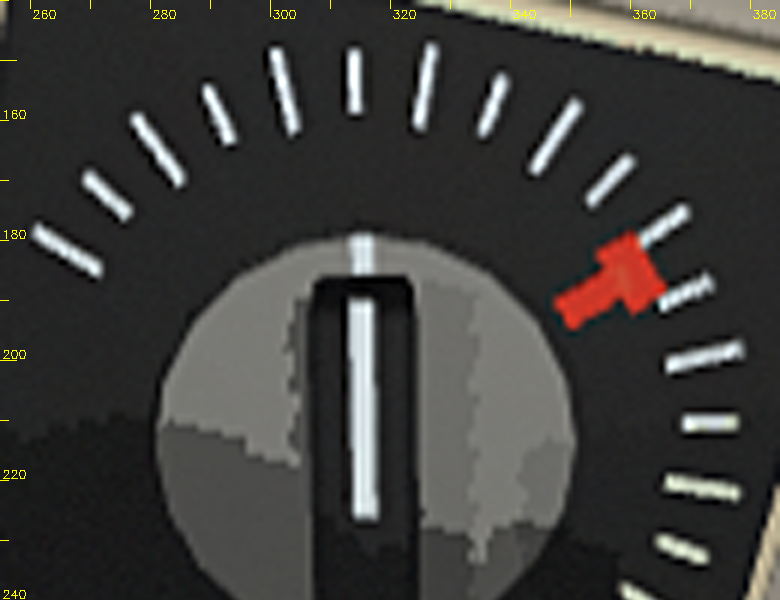

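Wrist view: the pointer runs almost straight up, with its tip at about (315,179) on the disc rim. The marker's inner end is at about (348.5,192), and the disc spans columns 281 to 351.

Run:
```python
from h import *
c,T=pickle.load(open('pics/w1.pkl','rb'))
def q(pts,s,x0,y0): return (np.array(pts,float)+.5)/s-.5+[x0,y0]
px=q([(157,440),(577,440),(361,236),(363,515),(362,297),(562,313)],6,255,140)
for zm in(.045,.05,.056):
    P=back(c,px,[.056,.056,.056,.084,.084,zm],T); 
    ax=np.array([.5335,-.295])
    # axis: from rim points 30mm: fit
    from scipy.optimize import least_squares
    r=least_squares(lambda a:[np.hypot(*(p[:2]-a))-.03 for p in P[:3]],ax).x
    f=lambda p:np.degrees(np.arctan2(p[1]-r[1],p[0]-r[0]))
    print(r.round(4),'ptr',f(P[2]),'mk',f(P[5]),np.hypot(*(P[5,:2]-r)),'line',np.degrees(np.arctan2(*(P[4]-P[3])[1::-1])),P[3:5].round(4).tolist())
```

```text
[ 0.5319 -0.2955] ptr 16.352799742881224 mk -43.45316352972454 0.032893159149131726 line 15.016361920964576 [[0.53, -0.2956, 0.084], [0.5575, -0.2883, 0.084]]
[ 0.5319 -0.2955] ptr 16.352799742881224 mk -41.691721481751635 0.03304762557730935 line 15.016361920964576 [[0.53, -0.2956, 0.084], [0.5575, -0.2883, 0.084]]
[ 0.5319 -0.2955] ptr 16.352799742881224 mk -39.60203504190275 0.03327376473483623 line 15.016361920964576 [[0.53, -0.2956, 0.084], [0.5575, -0.2883, 0.084]]
```

servo_tool([
  [[0, -0.1, 4, 0, 0, 0], [0, -0.1, 8, 0, 0, 0], [0, -0.1, 12, 0, 0, 0], [0, -0.1, 14.5, 0, 0, 0], [0, -0.1, 16, 0, 0, 0], [0, -0.1, 16, 0, 0, 0], [0, -0.1, 16, 0, 0, 0]],
], claw=4)

```text
time: 1.98
tool_pos: [0.5314, -0.2959, 0.0598]
tcp_rot: [-3.113, -0.402, 0.003]
wrist_force: [1.1, 0.4, 1.1]
width: 0.467
```

servo_tool([
  [[0, 0, 0, 0, 0, 0], [0, 0, 0, 0, 0, 0], [0, 0, 0, 0, 0, 0], [0, 0, 0, 0, 0, 0], [0, 0, 0, 0, 0, 0], [0, 0, 0, 0, 0, 0]],
], claw=0, grip_force=30)

```text
time: 2.48
tool_pos: [0.5316, -0.2955, 0.0613]
tcp_rot: [-3.113, -0.402, 0.002]
wrist_force: [-2.6, 3.9, 5.7]
width: 0.16
```

servo_tool([
  [[0, 0, 0, 0, 0, 6], [0, 0, 0, 0, 0, 12], [0, 0, 0, 0, 0, 18], [0, 0, 0, 0, 0, 24], [0, 0, 0, 0, 0, 30], [0, 0, 0, 0, 0, 36], [0, 0, 0, 0, 0, 42], [0, 0, 0, 0, 0, 48], [0, 0, 0, 0, 0, 54], [0, 0, 0, 0, 0, 59.5], [0, 0, 0, 0, 0, 59.5], [0, 0, 0, 0, 0, 59.5]],
])

```text
time: 3.48
tool_pos: [0.5317, -0.2948, 0.0614]
tcp_rot: [-2.904, 1.192, 0.005]
wrist_force: [1.2, 5.2, -1.1]
width: 0.154
```

Run:
```python
from h import *
c,T,st=snap('wrist','w2'); print(st['time'],T,yaw(T[1]),st['width'],st['wrist_force'],st['torque'],st['q'])
crop(c,220,200,420,350,4,'pics/w2c.png')
c,T,st=snap('top','t2');crop(c,410,200,490,280,7,'pics/t2c.png')
```

```text
3.4833 (array([ 0.53169208, -0.29483877,  0.06135087]), array([-2.90362374,  1.19193341,  0.00466486])) -44.635996069934656 0.15436805486707805 [ 1.2093815   5.22235458 -1.07348919] [ 0.66949813 -0.10907623 -0.0356721 ] [-0.54861782  0.29759618  1.89782763  0.00287135  0.94955589  1.79955126]
```

View pics/w2.png

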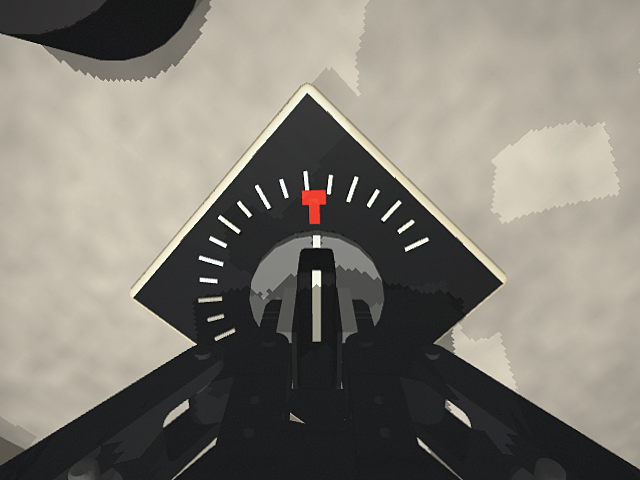

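View pics/t2c.png

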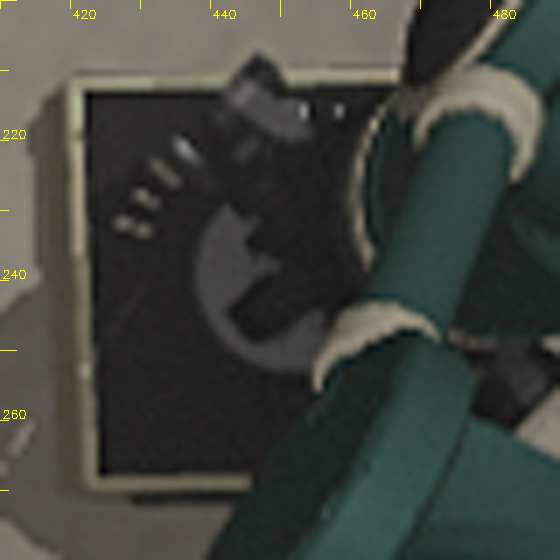

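The pointer (column 316) lines up with the marker (column 315) to within about 1 mm. I release, rise and check.

servo_tool([
  [[0, 0, 0, 0, 0, 0], [0, 0, 0, 0, 0, 0], [0, 0, 0, 0, 0, 0], [0, 0, 0, 0, 0, 0], [0, 0, -4, 0, 0, 0], [0, 0, -8, 0, 0, 0], [0, 0, -12, 0, 0, 0], [0, 0, -16, 0, 0, 0], [0, 0, -16, 0, 0, 0]],
], claw=4)

```text
time: 4.33
tool_pos: [0.5368, -0.2989, 0.2326]
tcp_rot: [2.906, -1.193, 0.022]
wrist_force: [1.3, -0.3, 1.4]
width: 0.466
```

Run:
```python
from h import *
c,T,st=snap('wrist','w3'); print(st['time'],T,yaw(T[1]),st['width'],st['wrist_force'])
crop(c,240,130,400,260,4,'pics/w3c.png')
print(delta(st,[.5848,.0112,.15],97.2))
```

```text
4.3333 (array([ 0.53679794, -0.29889705,  0.23255789]), array([ 2.90564557, -1.19323544,  0.02225578])) -44.653996272842235 0.4664598336766969 [ 1.34227599 -0.27262712  1.42177806]
(array([-18.49, -25.39,   8.14]), array([   0.82,   -0.68, -141.85]))
```

View pics/w3c.png

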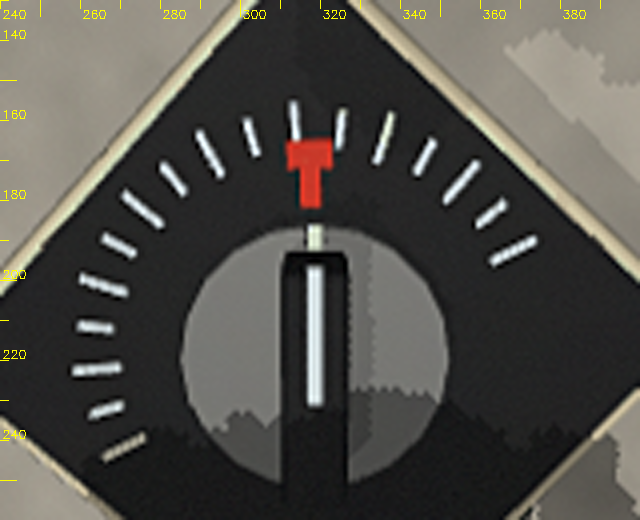

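servo_tool([
  [[-18.5, -25.4, 3, 0.8, -0.7, -141.8], [-18.5, -25.4, 3, 0.8, -0.7, -141.8], [-18.5, -25.4, 3, 0.8, -0.7, -141.8], [-18.5, -25.4, 3, 0.8, -0.7, -141.8], [-18.5, -25.4, 3, 0.8, -0.7, -141.8], [-18.5, -25.4, 3, 0.8, -0.7, -141.8], [-18.5, -25.4, 3, 0.8, -0.7, -141.8], [-18.5, -25.4, 3, 0.8, -0.7, -141.8], [-18.5, -25.4, 3, 0.8, -0.7, -141.8], [-18.5, -25.4, 3, 0.8, -0.7, -141.8], [-18.5, -25.4, 3, 0.8, -0.7, -141.8], [-18.5, -25.4, 3, 0.8, -0.7, -141.8], [-18.5, -25.4, 3, 0.8, -0.7, -141.8], [-18.5, -25.4, 3, 0.8, -0.7, -141.8], [-18.5, -25.4, 3, 0.8, -0.7, -141.8], [-18.5, -25.4, 3, 0.8, -0.7, -141.8], [-18.5, -25.4, 3, 0.8, -0.7, -141.8], [-18.5, -25.4, 3, 0.8, -0.7, -141.8], [-18.5, -25.4, 3, 0.8, -0.7, -141.8], [-18.5, -25.4, 3, 0.8, -0.7, -141.8]],
], claw=7)

```text
time: 6.05
tool_pos: [0.5819, 0.0122, 0.1966]
tcp_rot: [-2.068, -2.358, 0.004]
wrist_force: [-0.5, -0.1, 0.3]
width: 0.817
```

Run:
```python
from h import *
c,T,st=snap('wrist','w4'); print(st['time'],T,yaw(T[1]),st['width'],st['q'])
print(delta(st,[.5848,.0112,.15],97.2))
```

```text
6.05 (array([0.58191305, 0.0122433 , 0.1965574 ]), array([-2.06771805, -2.35779683,  0.00410026])) 97.49999517537933 0.8165144669686721 [-2.26941606e-02  1.17793423e-01  1.84193967e+00  1.69000638e-03
  1.18780396e+00 -1.54236907e-01]
(array([-0.15,  0.3 ,  4.65]), array([-0.32, -0.14,  0.3 ]))
```

View pics/w4.png

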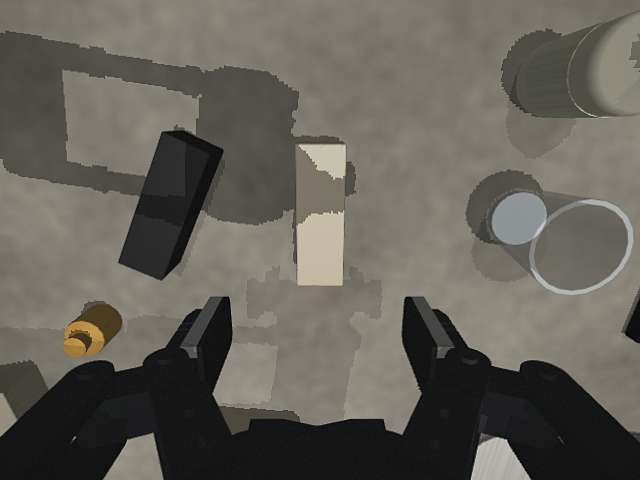

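The pale prism fills about (296,144) to (346,285), with the dark one clear on the left. I measure it from this view.

Run:
```python
from h import *
from workcell import bot
c,T=pickle.load(open('pics/w4.pkl','rb'))
P=back(c,[(295.5,144.5),(346,143.5),(343.5,285),(297,285)],.045,T)
e=np.roll(P,-1,0)-P
print(P.mean(0),np.linalg.norm(e,axis=1),np.degrees(np.arctan2(e[:,1],e[:,0])))
print(delta(bot.read_state(),[.585,.011,.019],97.2))
```

```text
[0.58381095 0.01238767 0.045     ] [0.0387766  0.11849849 0.04009681 0.11784712] [   8.62441261  -82.1861313  -172.34369921   97.17017571]
(array([-0.21,  0.39, 17.76]), array([-0.32, -0.14,  0.5 ]))
```

servo_tool([
  [[-0.1, 0.3, 4, -0.3, -0.1, 0], [-0.1, 0.3, 8, -0.3, -0.1, 0], [-0.1, 0.3, 12, -0.3, -0.1, 0], [-0.1, 0.3, 14.5, -0.3, -0.1, 0], [-0.1, 0.3, 16.5, -0.3, -0.1, 0], [-0.1, 0.3, 17.7, -0.3, -0.1, 0], [-0.1, 0.3, 17.7, -0.3, -0.1, 0], [-0.1, 0.3, 17.7, -0.3, -0.1, 0]],
], claw=7)

```text
time: 6.77
tool_pos: [0.5835, 0.0119, 0.019]
tcp_rot: [-2.067, -2.363, 0.001]
wrist_force: [0.1, -0.5, 0.3]
width: 0.821
```

servo_tool([
  [[0, 0, 0, 0, 0, 0], [0, 0, 0, 0, 0, 0], [0, 0, 0, 0, 0, 0], [0, 0, 0, 0, 0, 0], [0, 0, 0, 0, 0, 0], [0, 0, 0, 0, 0, 0], [0, 0, 0, 0, 0, 0]],
], claw=0, grip_force=70)

```text
time: 7.35
tool_pos: [0.5854, 0.0118, 0.0212]
tcp_rot: [2.068, 2.364, 0.003]
wrist_force: [-0.2, -0.8, 5.8]
width: 0.448
```

servo_tool([
  [[0, 0, -2, 0, 0, 0], [0, 0, -5, 0, 0, 0], [0, 0, -9, 0, 0, 0], [0, 0, -13, 0, 0, 0], [0, 0, -13, 0, 0, 0], [0, 0, -13, 0, 0, 0]],
])

```text
time: 7.85
tool_pos: [0.5873, 0.0117, 0.1543]
tcp_rot: [2.065, 2.36, 0.009]
wrist_force: [-0.3, 0.1, -5.1]
width: 0.452
```

Run:
```python
from h import *
c,T,st=snap('wrist','w5'); print(st['time'],T,yaw(T[1]),st['width'],st['wrist_force'],st['torque'])
print(delta(st,[.466,.321,.11],101.75))
```

```text
7.85 (array([0.58728958, 0.01170292, 0.15434875]), array([2.06453224, 2.35981982, 0.00906667])) 97.63648531423412 0.45199305788781063 [-0.31537452  0.11373718 -5.08175667] [ 0.05461768 -0.01774007 -0.02389746]
(array([32.27, -7.95,  4.34]), array([ 0.48,  0.06, -4.11]))
```

View pics/w5.png

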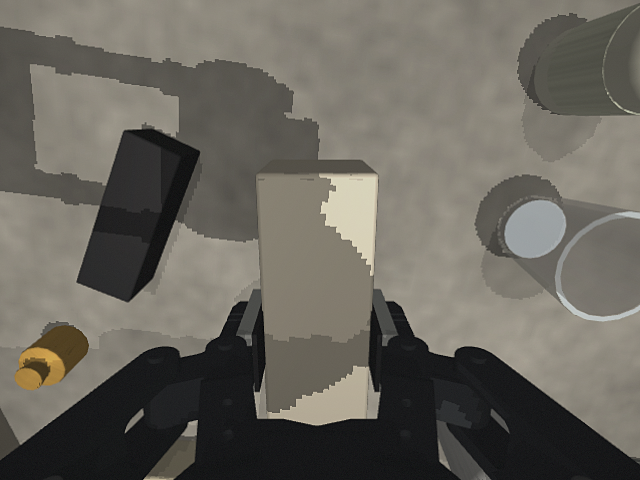

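servo_tool([
  [[32.3, -8, 0, 0.5, 0, -4.1], [32.3, -8, 0, 0.5, 0, -4.1], [32.3, -8, 0, 0.5, 0, -4.1], [32.3, -8, 0, 0.5, 0, -4.1], [32.3, -8, 0, 0.5, 0, -4.1], [32.3, -8, 0, 0.5, 0, -4.1], [32.3, -8, 0, 0.5, 0, -4.1], [32.3, -8, 0, 0.5, 0, -4.1], [32.3, -8, 0, 0.5, 0, -4.1], [32.3, -8, 2, 0.5, 0, -4.1], [32.3, -8, 4.3, 0.5, 0, -4.1], [32.3, -8, 4.3, 0.5, 0, -4.1], [32.3, -8, 4.3, 0.5, 0, -4.1]],
])

```text
time: 8.98
tool_pos: [0.4591, 0.3189, 0.1036]
tcp_rot: [-1.978, -2.431, 0.023]
wrist_force: [-0.3, 0.7, -4.3]
width: 0.454
```

Run:
```python
from h import *
c,T=pickle.load(open('pics/w5.pkl','rb'))
P=back(c,[(257,175),(378.5,174)],T[0][2]+.024,T); Rt=R.from_rotvec(T[1]).as_matrix()
print('far corners in tool mm',((P-T[0])@Rt*1000).round(1))
c,T,st=snap('wrist','w6'); print(st['time'],T,yaw(T[1]),st['width'],st['wrist_force'],st['torque'])
print(delta(st,[.466,.321,.055],101.75))
c,T,st=snap('scene','s6');crop(c,370,180,530,290,5,'pics/s6c.png')
```

```text
far corners in tool mm [[ 59.6 -19.2 -24.2]
 [ 59.9  19.1 -23.9]]
8.9833 (array([0.45907297, 0.31889039, 0.10362638]), array([-1.97772753, -2.43124901,  0.02254639])) 101.74744583787094 0.4540835690295929 [-0.26112294  0.6543383  -4.33407226] [ 0.01866723 -0.03262663 -0.05576464]
(array([0.08, 0.8 , 4.85]), array([-0.91,  0.19, -0.  ]))
```

View pics/w6.png

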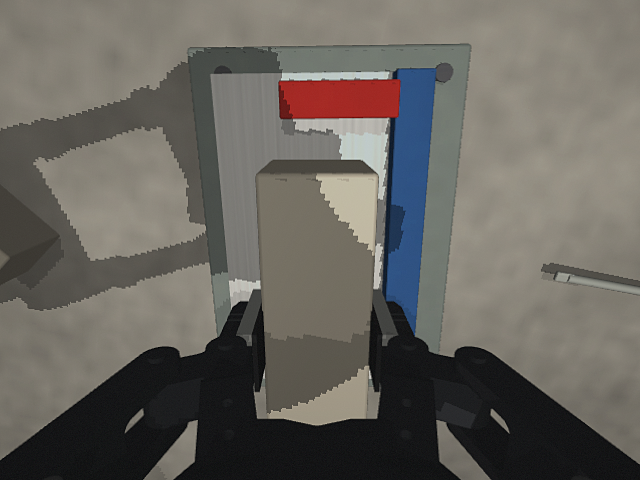

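View pics/s6c.png

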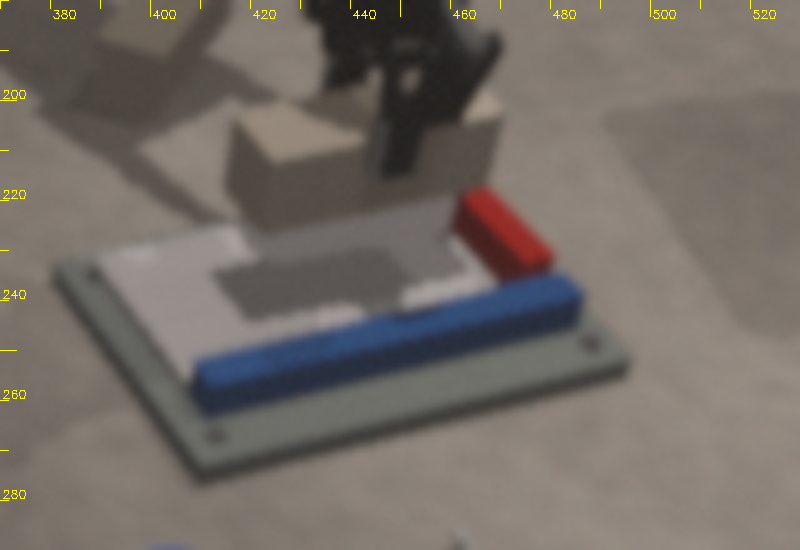

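The prism is held centred and level, with its axis parallel to the fence. I lower it to about 6 mm above the bed, clear of stop and fence.

servo_tool([
  [[0, 0.4, 2, -0.9, 0.2, 0], [0, 0.4, 4, -0.9, 0.2, 0], [0, 0.4, 5.1, -0.9, 0.2, 0], [0, 0.4, 5.1, -0.9, 0.2, 0], [0, 0.4, 5.1, -0.9, 0.2, 0], [0, 0.4, 5.1, -0.9, 0.2, 0]],
])

```text
time: 9.58
tool_pos: [0.467, 0.3218, 0.0577]
tcp_rot: [1.982, 2.434, 0.015]
wrist_force: [0.1, 0.0, -5.5]
width: 0.451
```

```bash
cat > j.py <<'E'
from h import *
from workcell import bot
st=bot.read_state(); a=np.radians(11.75); J=np.array([[np.cos(a),np.sin(a)],[-np.sin(a),np.cos(a)]])
p=J@(st['tool_pos'][:2]-[.4664,.3201]); f=J@st['wrist_force'][:2]
Rt=R.from_rotvec(st['tcp_rot']).as_matrix()
print('t %.2f jig xy mm'%st['time'],(p*1000).round(1),'z %.1f'%(st['tool_pos'][2]*1000),'F jig',f.round(1),'Fz %.1f'%st['wrist_force'][2],'tau',st['torque'].round(2),'yaw %.2f'%yaw(st['tcp_rot']),'tilt',np.degrees(Rt[:2,2]).round(2),'w %.3f'%st['width'])
E
python3 j.py
```

```text
t 9.58 jig xy mm [0.9 1.6] z 57.7 F jig [0.1 0. ] Fz -5.5 tau [-0.02 -0.01  0.01] yaw 101.69 tilt [0.49 0.33] w 0.451
```

servo_tool([
  [[0.5, 0, 0.5, 0.5, -0.2, 0], [1.0, 0, 0.5, 0.5, -0.2, 0], [1.3, 0, 0.5, 0.5, -0.2, 0], [1.3, 0, 0.5, 0.5, -0.2, 0], [1.3, 0, 0.5, 0.5, -0.2, 0], [1.3, 0, 0.5, 0.5, -0.2, 0]],
])

```text
time: 10.08
tool_pos: [0.4642, 0.3347, 0.0528]
tcp_rot: [1.983, 2.436, 0.001]
wrist_force: [0.1, 0.5, -5.3]
width: 0.453
```

```bash
python3 j.py
```

```text
t 10.08 jig xy mm [ 0.9 14.7] z 52.8 F jig [0.2 0.5] Fz -5.3 tau [-0.02 -0.03  0.03] yaw 101.72 tilt [0.04 0.02] w 0.453
```

servo_tool([
  [[0.1, 0, 0, 0, 0, 0], [0.2, 0, 0, 0, 0, 0], [0.25, 0, 0, 0, 0, 0], [0.25, 0, 0, 0, 0, 0]],
])

```text
time: 10.42
tool_pos: [0.4637, 0.3367, 0.0528]
tcp_rot: [1.982, 2.436, 0.0]
wrist_force: [0.7, -1.6, -4.4]
width: 0.451
```

```bash
python3 j.py
```

```text
t 10.42 jig xy mm [ 0.8 16.8] z 52.8 F jig [ 0.3 -1.7] Fz -4.4 tau [-0.24 -0.02  0.04] yaw 101.73 tilt [ 0.04 -0.02] w 0.451
```

The prism touches the stop at jig y = 16.8 mm. Now I move toward the fence.

servo_tool([
  [[0.05, 0.4, 0, 0, 0, 0], [0.05, 0.8, 0, 0, 0, 0], [0.05, 1.1, 0, 0, 0, 0], [0.05, 1.3, 0, 0, 0, 0], [0.05, 1.3, 0, 0, 0, 0]],
])

```text
time: 10.83
tool_pos: [0.4757, 0.3394, 0.0524]
tcp_rot: [-1.983, -2.437, 0.004]
wrist_force: [-3.4, -3.8, -2.4]
width: 0.456
```

```bash
python3 j.py
```

```text
t 10.83 jig xy mm [13. 17.] z 52.4 F jig [-4.1 -3. ] Fz -2.4 tau [-0.44  0.65  0.25] yaw 101.73 tilt [-0.1 -0.1] w 0.456
```

Fence contact at about x = 13 mm, within the 2 mm calibration error. Next I lower to the bed while keeping both contacts light.

servo_tool([
  [[0, 0, 0.2, 0, 0, 0], [0, 0, 0.4, 0, 0, 0], [0, 0, 0.55, 0, 0, 0], [0, 0, 0.55, 0, 0, 0]],
])

```text
time: 11.17
tool_pos: [0.4756, 0.3393, 0.0464]
tcp_rot: [-1.983, -2.437, 0.004]
wrist_force: [-1.7, -1.6, -3.4]
width: 0.455
```

```bash
python3 j.py
python3 - <<'E'
from h import *
c,T,st=snap('wrist','w7')
E
```

```text
t 11.17 jig xy mm [12.9 16.9] z 46.4 F jig [-2.  -1.2] Fz -3.4 tau [-0.32  0.34  0.1 ] yaw 101.73 tilt [-0.11 -0.1 ] w 0.455
```

View pics/w7.png

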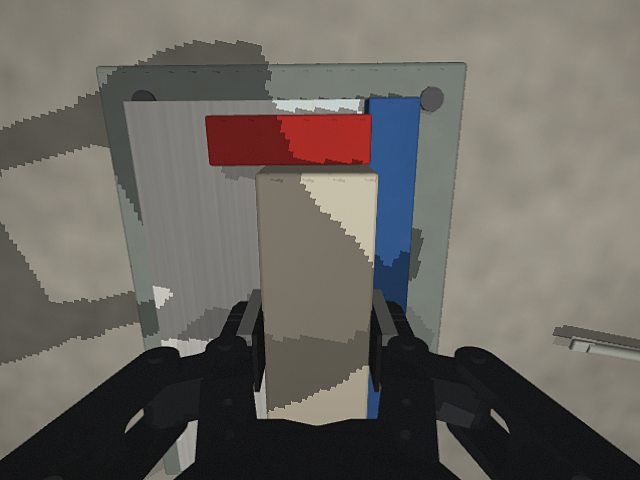

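The prism sits flush against the stop and fence, with the fingers over the fence top. Now I load the fence first, then the bed.

servo_tool([
  [[0.05, 0.1, 0, 0, 0, 0], [0.05, 0.2, 0, 0, 0, 0], [0.05, 0.2, 0.1, 0, 0, 0], [0.05, 0.2, 0.2, 0, 0, 0], [0.05, 0.2, 0.2, 0, 0, 0], [0.05, 0.2, 0.2, 0, 0, 0]],
])

```text
time: 11.72
tool_pos: [0.4759, 0.3394, 0.0463]
tcp_rot: [-1.981, -2.436, 0.01]
wrist_force: [-10.9, -8.4, 12.7]
width: 0.452
```

```bash
python3 j.py
```

```text
t 11.72 jig xy mm [13.2 16.9] z 46.3 F jig [-12.4  -6. ] Fz 12.7 tau [-1.15  1.78  0.36] yaw 101.77 tilt [-0.31 -0.23] w 0.452
```

Both loads are present, but bed friction may be carrying part of the sideways push. I ease off vertically, push the fence a bit harder, then press down again.

servo_tool([
  [[0, 0.1, -0.1, 0.2, -0.1, 0], [0.02, 0.2, -0.1, 0.2, -0.1, 0], [0.02, 0.3, -0.1, 0.2, -0.1, 0], [0.02, 0.3, -0.1, 0.2, -0.1, 0], [0.02, 0.3, -0.1, 0.2, -0.1, 0]],
])

```text
time: 12.13
tool_pos: [0.4761, 0.3394, 0.0467]
tcp_rot: [-1.978, -2.434, 0.024]
wrist_force: [-9.4, -3.3, -0.0]
width: 0.452
```

```bash
python3 j.py
```

```text
t 12.13 jig xy mm [13.4 17. ] z 46.7 F jig [-9.9 -1.3] Fz -0.0 tau [-0.37  1.58  0.51] yaw 101.81 tilt [-0.79 -0.5 ] w 0.452
```

servo_tool([
  [[0, 0.2, -0.05, -1, 0.3, 0], [0, 0.35, -0.05, -1, 0.3, 0], [0, 0.4, -0.05, -1, 0.3, 0], [0, 0.4, -0.05, -1, 0.3, 0], [0, 0.4, 0.1, -1, 0.3, 0], [0, 0.4, 0.2, -1, 0.3, 0], [0, 0.4, 0.25, -1, 0.3, 0], [0, 0.4, 0.25, -1, 0.3, 0], [0, 0.4, 0.25, -1, 0.3, 0]],
])

```text
time: 12.88
tool_pos: [0.476, 0.3393, 0.0463]
tcp_rot: [-1.979, -2.437, 0.01]
wrist_force: [-18.5, -8.7, 21.7]
width: 0.458
```

```bash
python3 j.py
python3 - <<'E'
from h import *
c,T,st=snap('wrist','w8')
c,T,st=snap('scene','s8');crop(c,370,180,530,290,5,'pics/s8c.png')
c,T,st=snap('top','t8');crop(c,410,200,490,280,7,'pics/t8c.png')
E
python3 j.py
```

```text
t 12.88 jig xy mm [13.4 16.9] z 46.3 F jig [-19.8  -4.8] Fz 21.7 tau [-1.2   3.18  0.5 ] yaw 101.85 tilt [-0.33 -0.18] w 0.458
t 13.03 jig xy mm [13.3 16.9] z 46.3 F jig [-20.  -4.] Fz 20.6 tau [-1.17  3.17  0.52] yaw 101.85 tilt [-0.33 -0.18] w 0.452
```

View pics/w8.png

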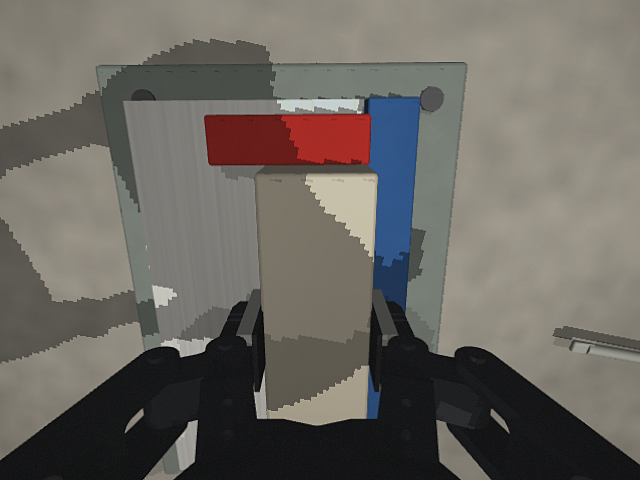

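View pics/s8c.png

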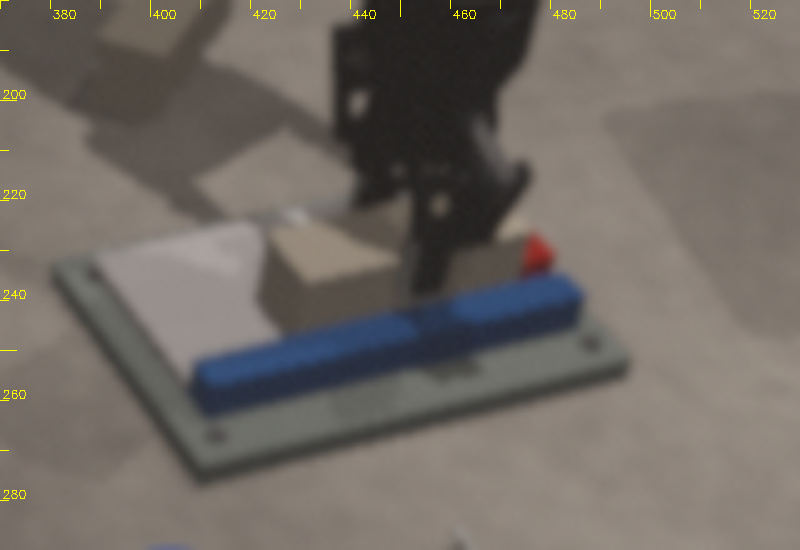

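View pics/t8c.png

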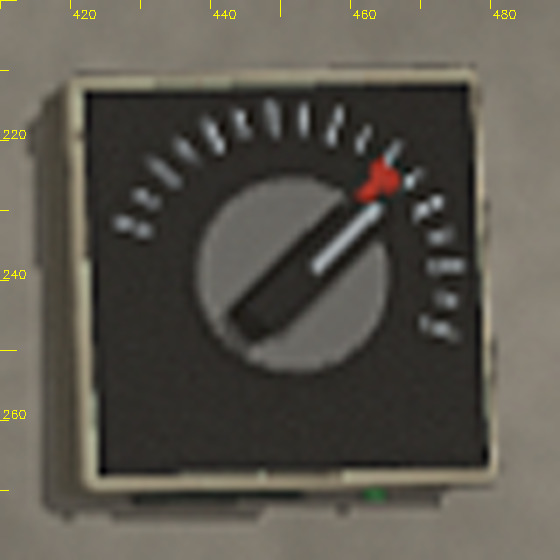

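```bash
python3 - <<'E'
from h import *
c,T=pickle.load(open('pics/w8.pkl','rb')); Rt=R.from_rotvec(T[1]).as_matrix()
for n,px,z in [('fence far edge',[(420.5,98),(407.5,300)],.039),('fence near top end',[(369,98)],.039),('prism top far',[(255,175),(378,174.5)],.070),('stop top edge',[(208,164.5),(369,163.5)],.050),('prism right edge low',[(372,380)],.07)]:
    print(n,((back(c,px,z,T)-T[0])@Rt*1000).round(1).tolist())
crop(c,230,85,430,230,4,'pics/w8c.png')
E
python3 j.py
```

```text
fence far edge [[84.0, 38.5, 6.9], [0.1, 39.8, 7.0]]
fence near top end [[84.0, 19.2, 7.0]]
prism top far [[59.6, -19.9, -23.7], [59.8, 18.9, -23.9]]
stop top edge [[60.6, -40.3, -3.6], [61.0, 18.7, -3.9]]
prism right edge low [[-17.5, 20.5, -23.8]]
t 13.03 jig xy mm [13.3 16.9] z 46.3 F jig [-20.  -4.] Fz 20.6 tau [-1.17  3.17  0.52] yaw 101.85 tilt [-0.33 -0.18] w 0.452
```

View pics/w8c.png

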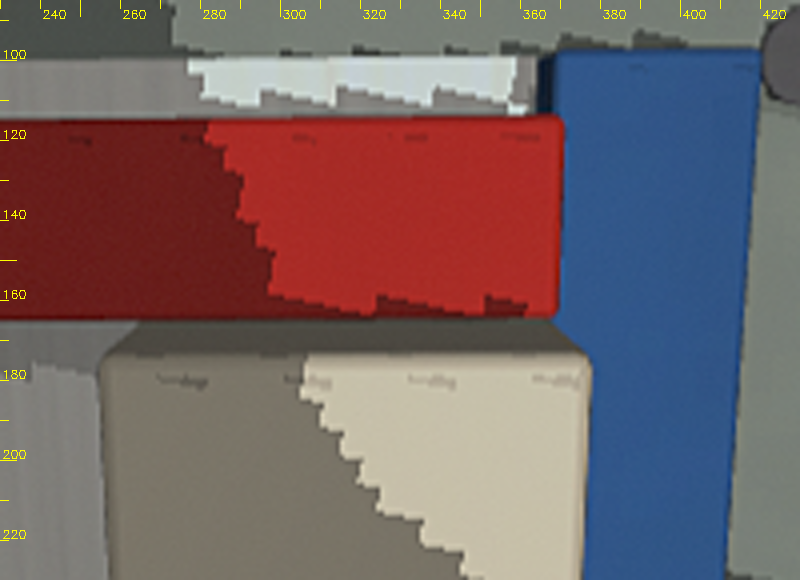

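The wrist view confirms a flush fit. The fence face is at tool y ≈ 19.2 mm against the prism side at ≈ 19–20 mm, and the stop edge is at x ≈ 60.8 mm against the prism end at ≈ 59.7 mm. The load is steady, so I hand in.

```bash
python3 - <<'E'
from workcell import finish_job
print(finish_job())
E
python3 j.py
```

```text
the job is handed in; nothing more can be done
None
the job is handed in; nothing more can be done
```

I turned the dial about 59.5° clockwise onto the red marker. I then put the farthest pale prism into the jig's corner against stop, fence and bed, and handed the job in at about 13 s while still pressing it there.

**Dial:** after release, the close wrist view showed the pointer about 1 mm from the marker (limit 4 mm). A later top view showed it still in place.

**Prism position:** wrist images showed it about 1 mm or less from both the fence and the stop, along the fence line. The tool was tilted about 0.4°, and its height matched the prism resting flat on the bed.

**Forces:** the last readings were steady.

| Direction | Last reading | Note |
|---|---|---|
| Sideways into the fence | about 20 N | bed friction may carry part of it; the fence was loaded first |
| Down onto the bed | about 21 N at the wrist | about 25 N on the bed with the prism's weight |

Both are above the suggested 15 N but within the allowed ranges. The force on the fence alone could not be measured.

**What disagreed:** the prism met the fence at jig x ≈ 13.3 mm in the top-camera frame, not 15 mm, and the stop at y ≈ 16.9 mm, not 16 mm. I put this down to the roughly 2 mm camera calibration, since contact forces and the close-up both showed it seated.

I never moved near the dark prism or the other objects, but I did not measure their positions again at the end.

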